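# Call the apprentice and show him the heel die and the cutting block

### The job

Ring the call bell by pressing its plunger fully down with the fingertips and letting it go, then show the apprentice his next job: point down at the middle of the heel-shaped cutting die (one straight side, round at the back) from just above, a few centimetres at most, and stay there for about two seconds, then point in the same way at the middle of the white cutting block where it will be used, stay there for about two seconds and finish while still pointing at it. Touch only the bell: leave the dies, the block and the loose things around them untouched where they are, and do not point at the round or the oval die, so keep well above them on the way.

Things in the scene. Friction and masses are not known exactly. Their poses are not given: they have to be found in the camera images.
- bell_plunger (a joint): plunger of the call bell, m: 0 at rest, 0.006 fully down; it moves straight down against a spring, about 1 N to start and 4 N fully down, and springs back when let go
- bell_top (a point): centre of the top of the bell's plunger, a steel pin 20 mm across standing 13 mm above a steel dome; it is 62 mm above the bench at rest. The bell (88 mm across, dome on a black foot) is fixed to the bench, on the left or the right side
- die_heel: the heel-shaped cutting die: a solid-looking steel block 30 mm tall with a flat bright top, D-shaped from above, 66 mm long and 62 mm wide: straight side with two square corners facing its own -x, rounded back at +x. Loose on the bench, 0.35 kg or so. Origin at the centre of its underside, z up
- die_round: the round cutting die: steel, 30 mm tall, a disc 60 mm across, loose. Origin at the centre of its underside, z up
- die_oval: the oval cutting die: steel, 30 mm tall, 86 by 46 mm with round ends, long along its own x, loose. Origin at the centre of its underside, z up
- block: the cutting block: white plastic slab 140 x 140 x 40 mm fixed to the bench, on the left or the right side (opposite the bell). Origin at the centre of its underside, z up, top 40 mm higher
- polish_tin: brass-coloured shoe-polish tin, 68 mm across, 26 mm tall, loose, to be left alone; origin under its centre
- awl: awl lying on the bench, wooden handle, about 150 mm long along its own x, loose, to be left alone
- glue_brush: flat glue brush with a wooden handle lying on the bench, about 190 mm long along its own x, loose, to be left alone
- mallet: wooden mallet lying at the back, head 60 mm across and 90 mm long, handle towards its own -x, 190 mm long from the head's centre, loose, to be left alone; origin under the head
- glue_tin: grey glue tin with a pale label and lid, 84 mm across, 100 mm tall, loose, at the back, to be left alone; origin under its centre
- tack_jar: glass jar, 60 mm across, 75 mm tall, loose, at the back, to be left alone; origin under its centre
- last: wooden shoe last, 160 to 200 mm long along its own x, 75 mm tall, loose, at the back, to be left alone; origin on its underside
There are look-alikes about, which are no part of the job. Several things have the shape of the block; the one meant has the colours described above. What is shaped like the die_heel but green is not meant.

How it is judged:
By the outcome, as a careful person would: the job done as asked, in the order asked, and still so for the second after the job is handed in, with the robot touching nothing.
It also fails if it takes over 56 s, if anything falls off the work surface, if the arm or the gripper's body presses on something with over 40 N, if the wrist force passes 120 N, or if a joint passes its speed limit or range.

### The arm

A 6-joint arm with a two-finger parallel gripper is mounted at the origin on the work surface. World frame = base frame: x ahead of the robot, y to its left, z up, the work surface at z = 0. Lengths are in m, angles in degrees, forces in N, time in s.
With the tool pointing down it reaches from about 0.25 to 0.725 m from the base axis. Payload 9.7 kg.
Tool frame: the origin (TCP) lies at the very end of the fingers, on their centre line; the grasp point (between the pads) lies 19 mm behind it; z points along the fingers, y is the line along which they close (so a half turn about z gives the same grasp; the last joint's range is limited). The gripper opens to 85 mm and grips with 20 to 120 N. Pads are 22 mm wide; open, the fingers measure 114 mm over their backs; the gripper's body (76 mm by 85 mm) begins 54 mm behind the grasp point. The pads swing forward as they close: fully open they stand 13 mm farther back than shut.
Start: joints at [68.812, 4.979, 10.078, 95.1, 0, 90], TCP at [0.199, 0.513, 0.231] pointing down, gripper open.
Joint ranges: [-179.16, 179.16], [-48.56, 103.87], [-65.8, 70.77], [-126.05, 130.52], [-82.76, 87.17], [-180, 180]. Speed limits (degrees/s): [127.2, 127.2, 147.25, 180, 180, 180].

### API

Orientations are given as [roll, pitch, yaw] about the fixed x, y, z axes, in that order (R = Rz(yaw) Ry(pitch) Rx(roll)).
In Python, from workcell import bot gives the robot as it stands.
- The arm moves only by the tool arm_command, never from a script. Its argument "series" is a list of rows, each a list of 4 numbers: the shift along the tool's x, y, z in m, then the turn about the tool's z in rad. A call has exactly 5 rows; each row is the pose to reach, as a shift and turn from the pose commanded when the call began, along the tool's axes at that moment; what a row does not reach only later rows make up. A row lasts 1/10 s, in which the tool goes at most 50 mm and 8.59 degrees, less where a joint would pass 70% of its speed; a pose out of reach is approached as far as the arm can. A call with a gripper value outside its range is refused whole. "hand" is the finger opening in m, from 0 to 0.0854, set as the call begins (left out, the last holds). The fingers move at their own pace and stop on an object; "grip_force" is the grip in N (left out, the last holds). Time passes only in rows, so rows that repeat a pose let the fingers close, or fill a call up. It gives the time, the measured TCP pose, the force, the opening and the grip force at its end, in the units of the state.
- bot.get_obs(): the state, without advancing time (a new reading comes with each control period).
- bot.camera(name): name is "scene" or "top" or "wrist"; returns a dict with "color" (420x560x3 uint8, blue, green, red), "camera_matrix" (3x3 intrinsics, pixels), "xyz" and "orientation" of the camera in the world; the wrist camera has in their place "T_tool_cam" (4x4, takes a point from camera to tool coordinates, whose origin is the TCP and whose axes are the flange's). Camera axes: x right, y up, looking along -z (the intrinsics and any distortion apply to the point x, -y, -z); pixel columns grow to the right and rows downward; lengths in m; the calibration is good to about 2 mm. A picture is of the moment at which its call begins: read the wrist's pose just before it. There is no depth.
- bot.job_done(): hands the job in; it is judged then, once.
Trained networks look in the newest picture that a camera, given by its name, has taken for a name from the list of things; names that differ only in an ending like _2 or _b are one class to them, and where a whole thing is asked for, a point or a joint stands for the part that bears it (a point fixed in the world has none). Each returns a list of dicts, best first, with "confidence" (0 to 1); they miss things now and then, are a little off and sometimes report something else, mostly with a low value. They report only what shows in the picture. A call takes as long as a camera call. They do not tell look-alikes from the thing itself.
- bot.find_in(camera, target): "location" ([column, row] in pixels, amid what is visible of it).
- bot.mark_of(camera, target): "location" ([column, row] in pixels: a listed point, or the origin of a listed thing).
The state is a dict: "time": time; "q": joint angles; "qd": joint speeds; "joint_efforts": joint torques, N m; "ee_pos": TCP position; "tcp_rot": TCP orientation; "wrist_force": force on the tool from outside, world axes, zero at the start; "torque": the same for the moment, N m; "opening": finger opening in m; "grasp_force": force on a finger pad.
Only numpy, scipy, OpenCV 4.12 (cv2) and the standard library are available. Lean on these libraries where they do the work, as an engineer would, in place of code of your own. Each camera call takes 0.05 s, during which the arm holds its last target. There are 200 camera calls.

## Working session

There is one attempt and no reset: what is moved stays moved. The work goes in short steps, Python scripts to look and compute and a tool call to move; the robot and the scene stay as the last step left them, time stands still between calls to the robot, and variables do not carry over. Pictures are saved under pics/ and viewed, at most 10 in all, crops included, and the job is handed in when it is done.

Besides the shell and the picture viewer there is one more tool, called after "Emit:" as name([rows], argument=value, ...), one row to a line, values as JSON. arm_command: Moves the arm, as the interface text tells. Its arguments: {"type":"object","properties":{"series":{"type":"array"},"hand":{"type":"number"},"grip_force":{"type":"number"}},"required":["series"]}

```bash
mkdir -p pics; cat > h.py <<'E'
import numpy as np, cv2
from workcell import bot
from scipy.spatial.transform import Rotation as R
def pix2w(c,uv,z):
    K=np.array(c["camera_matrix"]); 
    o=np.array(c["orientation"],float); Rm=o if o.shape==(3,3) else R.from_euler('xyz',o,degrees=True).as_matrix()
    d=np.linalg.inv(K)@[uv[0],uv[1],1]; d=Rm@[d[0],-d[1],-d[2]]
    p=np.array(c["xyz"]); return p+d*(z-p[2])/d[2]
E
python3 - <<'E'
from h import *
o=bot.get_obs(); print({k:o[k] for k in('time','ee_pos','tcp_rot','opening','wrist_force')})
Z=dict(bell_top=.062,die_heel=0,die_round=0,die_oval=0,block=0)
for n in("scene","top"):
    c=bot.camera(n); cv2.imwrite(f"pics/{n}.png",c["color"]); print(n,{k:v for k,v in c.items() if k!="color"})
    for t,z in Z.items():
        for m in bot.mark_of(n,t): print(n,t,np.round(m["location"]),round(m["confidence"],2),pix2w(c,m["location"],z).round(3))
E
```

```text
{'time': 0.0, 'ee_pos': array([0.19870198, 0.5126007 , 0.23056432]), 'tcp_rot': array([-1.79921924e+02, -2.09294557e-03,  1.58809437e+02]), 'opening': 0.0853764278446766, 'wrist_force': array([0.05826484, 0.01654455, 0.31105391])}
scene {'camera_matrix': array([[498.24028303,   0.        , 277.64007883],
       [  0.        , 498.24028303, 203.00888969],
       [  0.        ,   0.        ,   1.        ]]), 'xyz': array([1.06421977, 0.49491182, 1.21237124]), 'orientation': array([ 34.24586075,  -0.49268628, 130.76518933])}
scene bell_top [191. 270.] 0.64 [ 0.768 -0.041  0.062]
scene bell_top [321. 241.] 0.63 [0.483 0.158 0.062]
scene bell_top [362. 286.] 0.38 [0.516 0.314 0.062]
scene die_heel [322. 239.] 0.87 [0.443 0.137 0.   ]
scene die_heel [152. 225.] 0.58 [ 0.724 -0.258  0.   ]
scene die_round [253. 257.] 0.93 [0.612 0.028 0.   ]
scene die_oval [240. 195.] 0.65 [ 0.483 -0.141  0.   ]
scene die_oval [295. 276.] 0.37 [0.581 0.153 0.   ]
scene block [266. 112.] 0.84 [ 0.176 -0.307  0.   ]
scene block [203. 158.] 0.71 [ 0.456 -0.325  0.   ]
scene block [239. 196.] 0.55 [ 0.489 -0.14   0.   ]
top {'camera_matrix': array([[491.43871693,   0.        , 281.24800066],
       [  0.        , 491.43871693, 211.8492199 ],
       [  0.        ,   0.        ,   1.        ]]), 'xyz': array([ 0.34692146, -0.01223296,  1.42445273]), 'orientation': array([  5.46524952,   0.44270504, -90.59572345])}
top bell_top [171. 197.] 0.48 [0.523 0.305 0.062]
top die_heel [176. 312.] 0.69 [0.199 0.303 0.   ]
top die_heel [233. 227.] 0.59 [0.44  0.137 0.   ]
top die_round [274. 167.] 0.81 [0.617 0.016 0.   ]
top die_oval [332. 207.] 0.74 [ 0.496 -0.149  0.   ]
top block [391. 212.] 0.65 [ 0.481 -0.322  0.   ]
top block [391. 318.] 0.56 [ 0.177 -0.313  0.   ]
```

```bash
python3 - <<'E'
import cv2
for n in("scene","top"):
    i=cv2.imread(f"pics/{n}.png"); cv2.imwrite(f"pics/{n}_b.png",cv2.resize(i,(800,600),interpolation=cv2.INTER_CUBIC))
E
```

```text
(no output)
```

View pics/top_b.png

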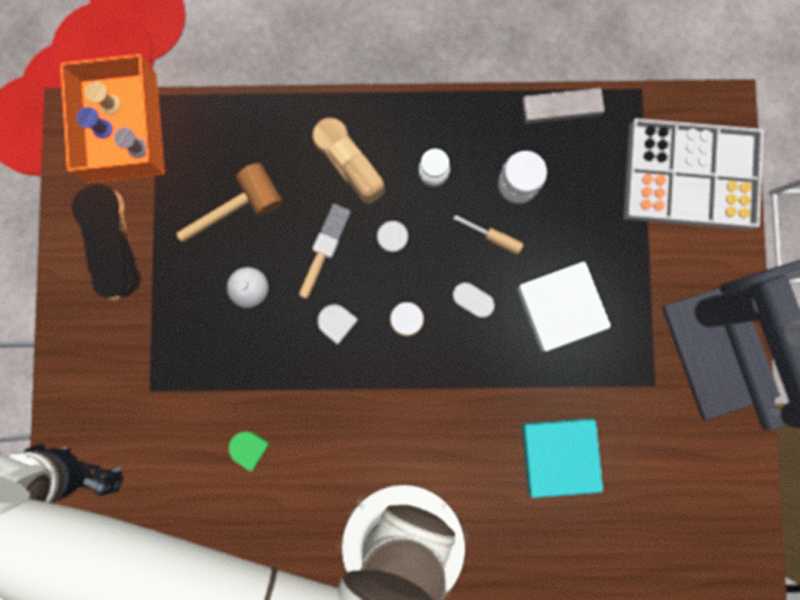

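View pics/scene_b.png

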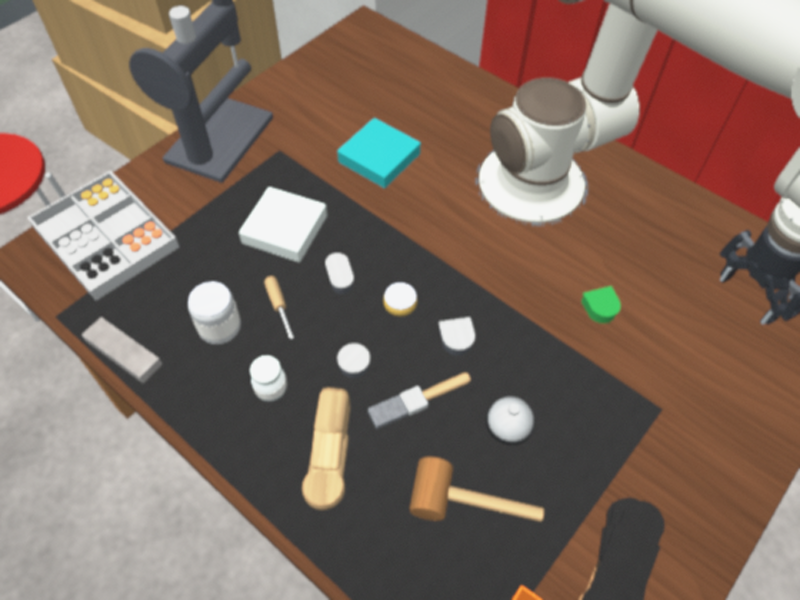

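The white block is at about (564,306) in the enlarged top view and the cyan look-alike at (563,458). The grey heel die is at (336,323) and the green look-alike at (247,450). The bell is at (247,287), the brass polish tin at (407,318), the round die at (392,236) and the oval die at (473,300). The steel heel and the white block fit the description by colour. Next I refine their positions and confirm with a crop.

```bash
python3 - <<'E'
from h import *
c=bot.camera("top"); i=c["color"]
g=cv2.cvtColor(i,cv2.COLOR_BGR2GRAY)
n,l,s,ce=cv2.connectedComponentsWithStats((g>150).astype('uint8'))
for nm,p,z in(("heel",(235,226),.03),("block",(395,214),.04)):
    k=l[p[1],p[0]]; m=(l==k).astype('uint8'); q=cv2.findContours(m,0,2)[0][0]
    r=cv2.minAreaRect(q); print(nm,s[k],ce[k],r,pix2w(c,ce[k],z).round(3),pix2w(c,r[0],z).round(3))
crop=i[150:275,150:317]; cv2.imwrite("pics/crop.png",cv2.resize(crop,None,fx=4.7,fy=4.7,interpolation=cv2.INTER_CUBIC))
print(pix2w(c,(171,198),.062))
E
```

```text
heel [223 213  27  27 473] [234.62367865 224.98942918] ((233.94261169433594, 224.36883544921875), (23.43075180053711, 22.15038299560547), 39.80556869506836) [0.444 0.13  0.03 ] [0.446 0.132 0.03 ]
block [ 364  183   63   63 2522] [394.91197462 214.11617764] ((395.0000305175781, 214.0), (50.56177520751953, 50.56177520751953), 69.44395446777344) [ 0.469 -0.324  0.04 ] [ 0.47  -0.324  0.04 ]
[0.51973637 0.3049465  0.062     ]
```

View pics/crop.png

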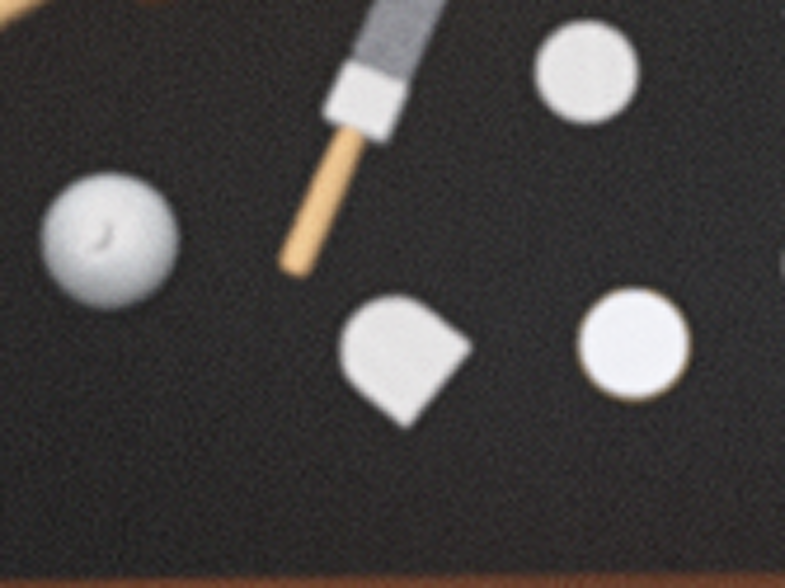

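The crop shows the steel D-shaped heel at (400,360). Its straight side faces lower right, clear of the tin at (634,345) and the round die at (587,72). The bell pin is at (101,236). I'm moving above the bell with the fingers shut.

Emit:
arm_command([
  [-0.04,-0.008,0,0],
  [-0.08,-0.017,0,0],
  [-0.12,-0.025,0,0],
  [-0.16,-0.034,0,0],
  [-0.2,-0.042,0,0],
], hand=0)

```text
time: 1.15
ee_pos: [0.3713, 0.4003, 0.2315]
tcp_rot: [180.0, 0.0, 158.8]
wrist_force: [-0.0, 0.8, 1.0]
opening: 0.0121
grasp_force: 0.0
```

Emit:
arm_command([
  [-0.04,-0.008,0,0],
  [-0.08,-0.016,0.015,0],
  [-0.12,-0.025,0.03,0],
  [-0.17,-0.036,0.05,0],
  [-0.17,-0.036,0.06,0],
])

```text
time: 1.65
ee_pos: [0.5185, 0.3033, 0.1693]
tcp_rot: [-179.9, -0.0, 158.6]
wrist_force: [-1.0, -0.7, -0.7]
opening: 0.0002
grasp_force: 0.0
```

```bash
cat >> h.py <<'E'
def wcam():
    o=bot.get_obs(); c=bot.camera("wrist"); T=np.array(c["T_tool_cam"])
    Rt=R.from_euler('xyz',o["tcp_rot"],degrees=True).as_matrix()
    c["orientation"]=Rt@T[:3,:3]; c["xyz"]=np.array(o["ee_pos"])+Rt@T[:3,3]
    return o,c
def tool(o,p):
    Rt=R.from_euler('xyz',o["tcp_rot"],degrees=True).as_matrix()
    return (Rt.T@(np.array(p)-o["ee_pos"])).round(4)
E
python3 - <<'E'
from h import *
bot_o,c=wcam(); print(bot_o["time"],bot_o["ee_pos"],bot_o["tcp_rot"],bot_o["opening"],bot_o["wrist_force"])
cv2.imwrite("pics/w1.png",c["color"])
for m in bot.mark_of("wrist","bell_top"):
    p=pix2w(c,m["location"],.062); print(m,p,tool(bot_o,p))
E
```

```text
1.65 [0.51853096 0.30332282 0.16925679] [-1.79913060e+02 -3.96658248e-03  1.58583049e+02] 0.00023515154107757864 [-1.03622625 -0.65803697 -0.66550428]
{'location': [293.5, 206.6], 'confidence': 0.59} [0.51942814 0.31092313 0.062     ] [0.0019 0.0076 0.1072]
```

View pics/w1.png

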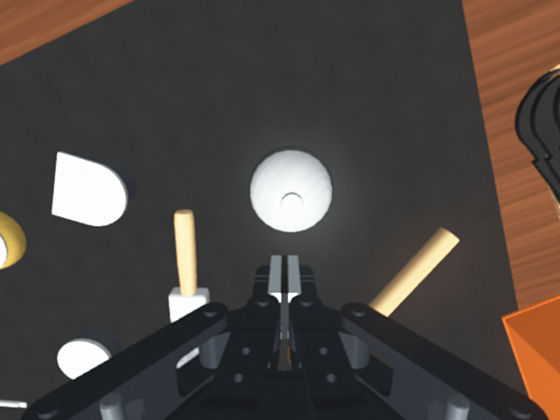

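The wrist view shows the bell's pin at about (291,202), near the network's mark at (293,207). The heel is at (90,190). I'll let the arm settle, lower it a little and measure again.

Emit:
arm_command([
  [0.001,0.004,0.02,0],
  [0.002,0.006,0.04,0],
  [0.002,0.006,0.04,0],
  [0.002,0.006,0.04,0],
  [0.002,0.006,0.04,0],
])

```text
time: 2.25
ee_pos: [0.5159, 0.3134, 0.1331]
tcp_rot: [179.9, 0.1, 158.9]
wrist_force: [0.0, -0.1, 0.3]
opening: -0.0001
grasp_force: 0.0
```

```bash
python3 - <<'E'
from h import *
o,c=wcam(); print(o["time"],o["ee_pos"],o["wrist_force"])
cv2.imwrite("pics/w2.png",c["color"][100:310,140:420].repeat(2,0).repeat(2,1))
for m in bot.mark_of("wrist","bell_top"):
    p=pix2w(c,m["location"],.062); print(m,p,tool(o,p))
E
```

```text
2.25 [0.51591146 0.31339999 0.13313483] [ 0.03529203 -0.06879061  0.30042312]
{'location': [282.9, 229.4], 'confidence': 0.78} [0.52008552 0.31044853 0.062     ] [-0.0049 -0.0014  0.0711]
```

View pics/w2.png

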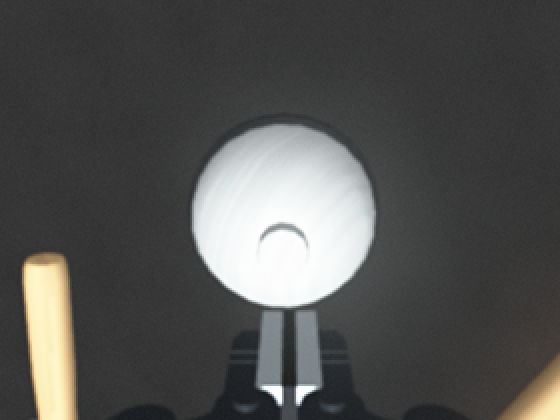

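The pin top is at crop (284,249), i.e. (282,224.5) in the image. That is within about 2 mm of the network's mark. Now I press.

Emit:
arm_command([
  [-0.003,-0.001,0.03,0],
  [-0.003,-0.001,0.055,0],
  [-0.003,-0.001,0.065,0],
  [-0.003,-0.001,0.068,0],
  [-0.003,-0.001,0.069,0],
])

```text
time: 2.85
ee_pos: [0.5186, 0.3109, 0.0632]
tcp_rot: [180.0, 0.0, 158.8]
wrist_force: [0.2, 0.5, 0.2]
opening: 0.0001
grasp_force: 0.0
```

Emit:
arm_command([
  [0,0,0.003,0],
  [0,0,0.006,0],
  [0,0,0.008,0],
  [0,0,0.008,0],
  [0,0,0.008,0],
])

```text
time: 3.35
ee_pos: [0.5191, 0.3111, 0.056]
tcp_rot: [179.9, 0.1, 158.8]
wrist_force: [-0.5, -0.5, 8.2]
opening: -0.0003
grasp_force: 4.2
```

Emit:
arm_command([
  [0,0,0.001,0],
  [0,0,0.001,0],
  [0,0,0.001,0],
  [0,0,0.001,0],
  [0,0,0.001,0],
])

```text
time: 3.85
ee_pos: [0.5191, 0.3112, 0.0559]
tcp_rot: [179.8, 0.1, 158.8]
wrist_force: [-3.1, -1.1, 13.3]
opening: 0.0001
grasp_force: 7.2
```

Emit:
arm_command([
  [0,0,-0.01,0],
  [0,0,-0.03,0],
  [0,0,-0.06,0],
  [0,0,-0.1,0],
  [0,0,-0.12,0],
])

```text
time: 4.35
ee_pos: [0.5188, 0.311, 0.177]
tcp_rot: [179.8, 0.1, 158.8]
wrist_force: [-0.1, 0.2, -0.5]
opening: -0.0001
grasp_force: 0.0
```

```bash
python3 - <<'E'
from h import *
o,c=wcam(); print(o["time"],o["ee_pos"],o["wrist_force"])
for m in bot.mark_of("wrist","die_heel"):
    p=pix2w(c,m["location"],0); print(m,p,tool(o,p))
# top-face centroid
g=cv2.cvtColor(c["color"],cv2.COLOR_BGR2GRAY)
n,l,s,ce=cv2.connectedComponentsWithStats((g>150).astype('uint8'))
for k in range(1,n):
    if s[k][4]>600: print(s[k],ce[k],pix2w(c,ce[k],.03).round(4))
print(tool(o,(.446,.132,.15)))
E
```

```text
4.35 [0.51879812 0.31097012 0.177002  ] [-0.06488131  0.18321334 -0.4793677 ]
[  49  153   73   72 3970] [ 83.22191436 191.23274559] [0.4429 0.1296 0.03  ]
[ 244  152   79   79 4895] [282.67783453 191.39346272] [0.5137 0.3113 0.03  ]
[ 164  212   38  112 2282] [180.10166521 271.15468887] [0.5558 0.1773 0.03  ]
[ 366  231   81   81 1651] [406.38643247 270.65778316] [0.6429 0.4028 0.03  ]
[  54  337   53   41 1492] [ 78.28954424 355.31769437] [0.6121 0.0139 0.03  ]
[ 0.0033 -0.1933  0.0265]
```

The bell bottomed out: z stopped at 0.056 while the force rose from 8 to 13 N. It was then released. Next is the heel, at about (0.444, 0.130).

Emit:
arm_command([
  [0.001,-0.04,0,0],
  [0.002,-0.08,0,0],
  [0.003,-0.12,0,0],
  [0.004,-0.16,0.01,0],
  [0.005,-0.196,0.03,0],
])

```text
time: 4.95
ee_pos: [0.4422, 0.1284, 0.1432]
tcp_rot: [180.0, 0.1, 158.8]
wrist_force: [0.7, -0.1, 0.6]
opening: -0.0002
grasp_force: 0.0
```

Emit:
arm_command([
  [0,0,0,0],
  [0,0,0.01,0],
  [0,0,0.02,0],
  [0,0,0.03,0],
  [0,0,0.03,0],
])

```text
time: 5.45
ee_pos: [0.4423, 0.1302, 0.1114]
tcp_rot: [-179.9, -0.1, 158.9]
wrist_force: [-0.2, -0.2, 0.3]
opening: 0.0
grasp_force: 0.0
```

```bash
python3 - <<'E'
from h import *
o,c=wcam(); print(o["time"],o["ee_pos"],o["wrist_force"])
cv2.imwrite("pics/w3.png",c["color"])
g=cv2.cvtColor(c["color"],cv2.COLOR_BGR2GRAY)
n,l,s,ce=cv2.connectedComponentsWithStats((g>150).astype('uint8'))
for k in range(1,n):
    if s[k][4]>600: p=pix2w(c,ce[k],.03);print(s[k],ce[k],p.round(4),tool(o,p))
E
```

```text
5.45 [0.44230226 0.13017797 0.11141591] [-0.16568032 -0.18607263  0.30038378]
[ 238  173   94   87 5753] [284.97636016 219.33999652] [0.4426 0.1301 0.03  ] [-0.0005  0.0002  0.0814]
[ 469  175   91   94 6366] [519.56927427 224.23971096] [0.5126 0.3    0.03  ] [-0.0045  0.1839  0.0811]
[ 364  245   28   67 1279] [377.4112588 275.9280688] [0.5167 0.1838 0.03  ] [-0.0502  0.0769  0.0812]
[  95  248   80   66 3913] [133.15716841 280.84845387] [ 0.4478 -0.008   0.03  ] [-0.0551 -0.1268  0.0815]
[   0  339   71   48 2593] [ 32.17585808 363.83686849] [ 0.4906 -0.1391  0.03  ] [-0.1423 -0.2336  0.0815]
```

View pics/w3.png

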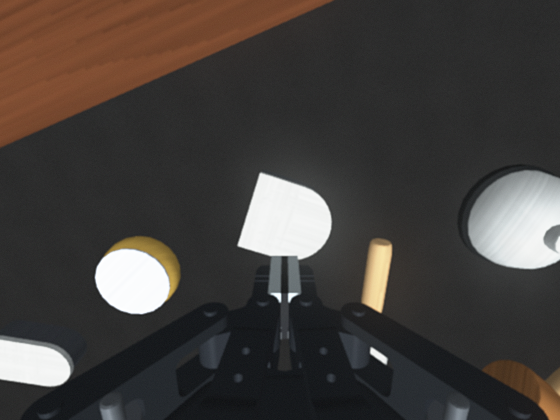

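The steel heel at (285,219) lies directly under the tool. I'm lowering to about 17 mm above it and holding.

Emit:
arm_command([
  [0,0,0.02,0],
  [0,0,0.04,0],
  [0,0,0.055,0],
  [0,0,0.063,0],
  [0,0,0.063,0],
])

```text
time: 6.0
ee_pos: [0.4424, 0.1297, 0.0495]
tcp_rot: [-179.9, -0.1, 158.8]
wrist_force: [-1.4, -0.1, 0.5]
opening: -0.0002
grasp_force: 0.0
```

Emit:
arm_command([
  [0,0,0,0],
  [0,0,0,0],
  [0,0,0,0],
  [0,0,0,0],
  [0,0,0,0],
])

```text
time: 6.5
ee_pos: [0.4429, 0.1297, 0.0505]
tcp_rot: [180.0, 0.0, 158.8]
wrist_force: [-0.8, 0.3, -0.9]
opening: 0.0005
grasp_force: 0.0
```

Emit:
arm_command([
  [0,0,0,0],
  [0,0,0,0],
  [0,0,0,0],
  [0,0,0,0],
  [0,0,0,0],
])

```text
time: 7.0
ee_pos: [0.4428, 0.1297, 0.0503]
tcp_rot: [-180.0, -0.0, 158.8]
wrist_force: [-0.4, 0.8, -0.4]
opening: 0.0004
grasp_force: 0.0
```

Emit:
arm_command([
  [0,0,0,0],
  [0,0,0,0],
  [0,0,0,0],
  [0,0,0,0],
  [0,0,0,0],
])

```text
time: 7.5
ee_pos: [0.4428, 0.1297, 0.0503]
tcp_rot: [-180.0, -0.0, 158.8]
wrist_force: [0.1, -0.1, 0.1]
opening: 0.0002
grasp_force: 0.0
```

Emit:
arm_command([
  [0,0,0,0],
  [0,0,0,0],
  [0,0,0,0],
  [0,0,0,0],
  [0,0,0,0],
])

```text
time: 8.0
ee_pos: [0.4428, 0.1297, 0.0503]
tcp_rot: [180.0, -0.0, 158.8]
wrist_force: [0.2, 0.9, -0.4]
opening: 0.0
grasp_force: 0.0
```

Emit:
arm_command([
  [0,0,-0.03,0],
  [0,0,-0.07,0],
  [0,0,-0.11,0],
  [0,0,-0.15,0],
  [0,0,-0.19,0],
])

```text
time: 8.5
ee_pos: [0.4426, 0.1297, 0.242]
tcp_rot: [180.0, 0.0, 158.8]
wrist_force: [1.2, -0.8, -0.8]
opening: -0.0001
grasp_force: 0.0
```

```bash
python3 - <<'E'
from h import *
o=bot.get_obs(); print(o["time"],o["ee_pos"],o["tcp_rot"],tool(o,(.4695,-.324,.13)))
E
```

```text
8.5 [0.44256793 0.1296521  0.24200263] [1.79988909e+02 1.47033389e-02 1.58811847e+02] [-0.189  -0.4133  0.112 ]
```

Emit:
arm_command([
  [-0.018,-0.04,0,0],
  [-0.035,-0.08,0,0],
  [-0.055,-0.12,0,0],
  [-0.073,-0.16,0,0],
  [-0.09,-0.2,0,0],
])

```text
time: 9.0
ee_pos: [0.4543, -0.091, 0.2404]
tcp_rot: [180.0, 0.0, 158.8]
wrist_force: [0.8, 1.3, 0.6]
opening: -0.0002
grasp_force: 0.0
```

Emit:
arm_command([
  [-0.018,-0.04,0,0],
  [-0.035,-0.08,0,0],
  [-0.055,-0.12,0,0],
  [-0.08,-0.165,0,0],
  [-0.099,-0.213,0,0],
])

```text
time: 9.5
ee_pos: [0.4699, -0.3226, 0.2402]
tcp_rot: [180.0, 0.0, 158.8]
wrist_force: [0.9, 0.2, -0.2]
opening: -0.0001
grasp_force: 0.0
```

Emit:
arm_command([
  [0,0,0.03,0],
  [0,0,0.06,0],
  [0,0,0.09,0],
  [0,0,0.11,0],
  [0,0,0.11,0],
])

```text
time: 10.0
ee_pos: [0.4684, -0.3198, 0.1272]
tcp_rot: [179.9, -0.3, 158.8]
wrist_force: [0.3, 0.8, 0.5]
opening: 0.0002
grasp_force: 0.0
```

```bash
python3 - <<'E'
from h import *
o,c=wcam(); print(o["time"],o["ee_pos"],o["wrist_force"],tool(o,(.4695,-.324,.06)))
cv2.imwrite("pics/w4.png",c["color"])
for m in bot.mark_of("wrist","block"): p=pix2w(c,m["location"],0); print(m,p,tool(o,p))
E
```

```text
10.0 [ 0.46843889 -0.31978202  0.12715167] [0.3044454  0.81397532 0.52851052] [-0.0028 -0.0036  0.0671]
{'location': [277.2, 212.9], 'confidence': 0.67} [ 0.47504068 -0.32965828  0.        ] [-0.0103 -0.007   0.1271]
```

View pics/w4.png

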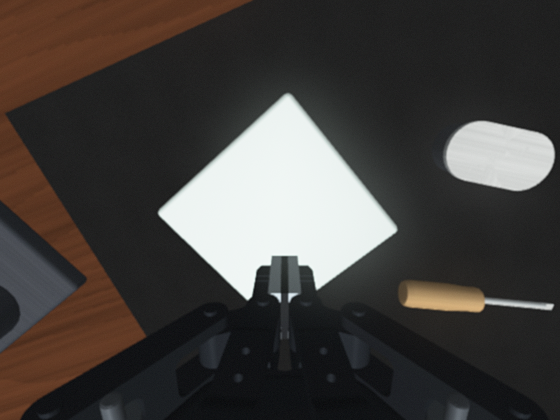

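The white block is below, with its left corner at (159,213) and right corner at (397,229), so its centre is at about (278,221). That is about 3 mm off, so I correct, lower and hold.

Emit:
arm_command([
  [-0.002,-0.003,0.02,0],
  [-0.002,-0.003,0.04,0],
  [-0.002,-0.003,0.056,0],
  [-0.002,-0.003,0.068,0],
  [-0.002,-0.003,0.068,0],
])

```text
time: 10.6
ee_pos: [0.4704, -0.324, 0.0619]
tcp_rot: [180.0, -0.0, 158.8]
wrist_force: [0.3, 0.4, -0.1]
opening: 0.0
grasp_force: 0.0
```

Emit:
arm_command([
  [0,0,0,0],
  [0,0,0,0],
  [0,0,0,0],
  [0,0,0,0],
  [0,0,0,0],
])

```text
time: 11.1
ee_pos: [0.4706, -0.3242, 0.0626]
tcp_rot: [-180.0, 0.0, 158.8]
wrist_force: [-0.6, 0.1, 0.4]
opening: -0.0001
grasp_force: 0.0
```

Emit:
arm_command([
  [0,0,0,0],
  [0,0,0,0],
  [0,0,0,0],
  [0,0,0,0],
  [0,0,0,0],
])

```text
time: 11.6
ee_pos: [0.4705, -0.3241, 0.0623]
tcp_rot: [180.0, -0.0, 158.8]
wrist_force: [-0.7, 0.2, -0.2]
opening: 0.0
grasp_force: 0.0
```

Emit:
arm_command([
  [0,0,0,0],
  [0,0,0,0],
  [0,0,0,0],
  [0,0,0,0],
  [0,0,0,0],
])

```text
time: 12.1
ee_pos: [0.4705, -0.3241, 0.0623]
tcp_rot: [-180.0, 0.0, 158.8]
wrist_force: [0.9, -0.2, -0.3]
opening: 0.0
grasp_force: 0.0
```

Emit:
arm_command([
  [0,0,0,0],
  [0,0,0,0],
  [0,0,0,0],
  [0,0,0,0],
  [0,0,0,0],
])

```text
time: 12.6
ee_pos: [0.4705, -0.3241, 0.0623]
tcp_rot: [180.0, 0.0, 158.8]
wrist_force: [0.2, 0.3, -0.2]
opening: 0.0
grasp_force: 0.0
```

```bash
python3 - <<'E'
from h import *
o=bot.get_obs(); print(o["time"],o["ee_pos"],o["wrist_force"])
c=bot.camera("top")
for t in("die_heel","die_round","die_oval"):
    for m in bot.mark_of("top",t)[:2]: print(t,np.round(m["location"]),m["confidence"])
print(bot.job_done())
E
```

```text
12.6 [ 0.47051634 -0.32409691  0.06230435] [ 0.17090199  0.33298217 -0.1793229 ]
die_heel [234. 223.] 0.98
die_heel [304. 120.] 0.71
die_round [275. 167.] 0.76
die_oval [332. 210.] 0.64
the job is handed in; nothing more can be done
None
```

I rang the bell, then pointed for about 2 s from 20 mm above the steel heel die and for about 2 s from 22 mm above the white block; I handed the job in at 12.6 s, still pointing at the block and touching only the bell.

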